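# Hold the sample slide flush on the sloped reading plate

### The job

Take the wide sample slide (not the narrow one) out of the steel tray by its upright grip tab, tilt it to match the sloped steel reading plate of the bench reader, and press it flush on that plate, centred and with its long sides along the plate's long sides, gently pushing the sprung plate in about half-way. Finish while still gripping the slide and holding it pressed there; do not let go. Leave the other slide, the tube rack, the beaker and the bottle where they are.

Things in the scene. Friction and masses are not known exactly. Their poses are not given: they have to be found in the camera images.
- wide_slide_mid (a point): Wide slide, flat in the tray: glass 76 (x) x 50 (y) x 3 mm, on it a white carrier 72 x 46 x 4 mm with an upright central grip tab 40 mm long (x), 12 mm thick (y), 37 mm high. 44 mm high in all, about 70 g. Point: its centre, 22 mm above the glass underside, 22 mm below the tab's top. z: up out of the plate. Pinch the tab across its thickness (along y).
- narrow_slide_mid (a point): The narrow slide, to be left alone: same make and same tab, but its plate is 76 x 26 mm. Point and axes as for the wide slide. It lies in the tray beside the wide one, on either side, tabs about 80 to 100 mm apart.
- tray: Fixed shallow stainless steel tray in which both slides lie, 130 (x) x 190 (y) x 10 mm high, floor and walls 4 mm thick. Origin at the centre of its underside, on the bench. It stands left or right of the robot's centre line, the reader on the other side.
- reader: Fixed bench reader: white base box 150 (x) x 130 (y) x 46 mm high; two grey cheeks, 114 mm high, carry a grey head 110 x 86 mm on a level hinge along y, 100 mm above the bench. The head is clamped (pressing does not turn it) at 0.2 to 0.5 rad from level, differing each time, low end towards -x (robot's side). Origin: centre of the underside.
- platen_face (a point): Reading plate on the head: flat bare steel rectangle 90 mm long (x, along the slope) x 60 mm (y, level), a small round window in its middle. Point: centre of its upper face, about 130 mm above the bench; it moves as the plate is pushed in. z: the face's outward normal, up and leaning towards the robot.
- platen (a joint): How far the reading plate is pushed in along its own normal, in m: 0 standing out (start), 0.008 at its stop. It is sprung: about 2 N to start moving, about 6 N at 5 mm, 8 N at the stop; it does not tilt.
- tube_rack: White test-tube rack with glass tubes, 220 x 90 mm, 145 mm high, to be left alone. Origin at the centre of its underside.
- beaker: Glass beaker, 72 mm across, 90 mm high, to be left alone. Origin at the centre of its underside.
- reagent_bottle: Amber bottle, 64 mm across, about 150 mm high, to be left alone. Origin at the centre of its underside.
Not all that is in view belongs to the job. Leave any black or yellow look-alike of the reader alone. There is more than one size of the tray; the job needs the larger.

How it is judged:
By the outcome, as a careful person would: the job done as asked, in the order asked, and still so for the second after the job is handed in, while the arm keeps its last pose, push and grip.
It also fails if it takes over 42 s, if anything falls off the work surface, if the arm or the gripper's body presses on something with over 40 N, if the wrist force passes 120 N, or if a joint passes its speed limit or range.

### The arm

A 6-joint arm with a two-finger parallel gripper is mounted at the origin on the work surface. World frame = base frame: x ahead of the robot, y to its left, z up, the work surface at z = 0. Lengths are in m, angles in rad, forces in N, time in s.
With the tool pointing down it reaches from about 0.375 to 0.9 m from the base axis. Payload 3.1 kg.
Tool frame: the origin (TCP) lies at the very end of the fingers, on their centre line; the grasp point (between the pads) lies 19 mm behind it; z points along the fingers, y is the direction in which the jaws open and shut (so a half turn about z gives the same grasp; the last joint's range is limited). The gripper opens to 85 mm and grips with 20 to 120 N. Pads are 22 mm wide; open, the fingers measure 114 mm over their backs; the gripper's body (76 mm by 85 mm) begins 54 mm behind the grasp point. The pads swing forward as they close: fully open they stand 13 mm farther back than shut.
Start: joints at [-1.419, 0.527, 1.433, -0, 1.181, -0.178], TCP at [0.203, -0.591, 0.231] pointing down, gripper open.
Joint ranges: [-3.08, 3.08], [-0.75, 2.2], [0.22, 2.44], [-1.43, 4.57], [0, 2.65], [-2.85, 2.85]. Speed limits (rad/s): [2.79, 2.79, 3.14, 3.14, 3.14, 3.14].

### API

Orientations are given as a unit quaternion [x, y, z, w].
In Python, from station import manip gives the robot as it stands. The module is installed in compiled form; this text tells all that it offers.
- The arm moves only by the tool send_rows, never from a script. Its argument "commands" is a list of rows, each an object with "delta_pos": the shift along the world's x, y, z in cm, a list of three; "yaw": the turn about the world's z in rad. A call has 1 to 10 rows; each row shifts and turns the pose as measured when the row begins; what a row does not reach is not made up. A row lasts 1/8 s, in which the tool goes at most 62.5 mm and 10.7 degrees, less where a joint would pass 70% of its speed; a pose out of reach is approached as far as the arm can. A call is refused whole if a number of a shift passes 6.25 or a number of a turn 0.188, either way. A call with a gripper value outside its range is refused whole. "grip" is the closure, from -1 (fully open) to 1 (shut), set as the call begins (left out, the last holds). The fingers move at their own pace and stop on an object; "force" is the grip in N (left out, the last holds). Time passes only in rows, so rows that do not move let the fingers close. It gives the time, the measured TCP pose, the force and the opening at its end, in the units of the state.
- manip.sense(): the state, without advancing time (a new reading comes with each control period).
- manip.snapshot(name): name is "scene" or "side" or "wrist"; returns the picture (400x640x3 uint8, blue, green, red); there is no depth.
- manip.get_calibration(name): a dict with "fx", "fy", "cx", "cy" (pixels), "dist_coeffs" ([k1, k2, p1, p2, k3] as OpenCV has them; the pictures are not rectified), "world_to_cam" (4x4, takes a point from world to camera coordinates); the wrist camera has in their place "mount" (4x4, takes a point from camera to tool coordinates, whose origin is the TCP and whose axes are the flange's). Camera axes: x right, y down, z forward; pixel columns grow to the right and rows downward; lengths in m; the calibration is good to about 2 mm. A picture is of the moment at which its call begins: read the wrist's pose just before it. get_calibration takes no time and is no camera call.
- manip.sign_off(): hands the job in, once; it reports no verdict.
The state is a dict: "t": time; "q": joint angles; "qd": joint speeds; "tau": joint torques, N m; "tcp_pos": TCP position; "tool_rot": TCP orientation; "force": force on the tool from outside, world axes, zero at the start; "ft_torque": the same for the moment, N m; "finger_gap": opening from 0.0 (shut) to 1.0 (fully open).
Only numpy, scipy, OpenCV 4.12 (cv2) and the standard library are available. Lean on these libraries where they do the work, as an engineer would, in place of code of your own. Each camera call takes 0.05 s, during which the arm holds its last target. There are 200 camera calls.

## Working session

There is one attempt and no reset: what is moved stays moved. The work goes in short steps, Python scripts to look and compute and a tool call to move; the robot and the scene stay as the last step left them, time stands still between calls to the robot, and variables do not carry over. Pictures are saved under pics/ and viewed, about 8 in all and at most 12, crops included, and the job is handed in when it is done.

Besides the shell and the picture viewer there is one more tool, called after "Request:" as name(argument=value, ...), one argument or row to a line, values as JSON. send_rows: Moves the arm, as the interface text tells. Its arguments: {"type":"object","properties":{"commands":{"type":"array","items":{"type":"object","properties":{"delta_pos":{"type":"array","items":{"type":"number"}},"yaw":{"type":"number"}}}},"grip":{"type":"number"},"force":{"type":"number"}},"required":["commands"]}

```bash
mkdir -p pics
cat > h.py <<'E'
import numpy as np, cv2
from station import manip
from scipy.spatial.transform import Rotation as R
def cam(n,s=None):
    c=manip.get_calibration(n); K=np.array([[c['fx'],0,c['cx']],[0,c['fy'],c['cy']],[0,0,1.]]); d=np.array(c['dist_coeffs'],float)
    if 'mount' in c:
        s=s or manip.sense(); T=np.eye(4); T[:3,:3]=R.from_quat(s['tool_rot']).as_matrix(); T[:3,3]=s['tcp_pos']; W=np.linalg.inv(T@np.array(c['mount']))
    else: W=np.array(c['world_to_cam'])
    return K,d,W
def ray(C,uv):
    K,d,W=C; p=cv2.undistortPoints(np.array(uv,float).reshape(-1,1,2),K,d).reshape(-1,2)
    D=np.c_[p,np.ones(len(p))]@W[:3,:3]; return -W[:3,:3].T@W[:3,3], D/np.linalg.norm(D,axis=1)[:,None]
def onz(C,uv,z):
    o,D=ray(C,uv); return o+D*((z-o[2])/D[:,2])[:,None]
def tri(rs): # list of (o,d)
    A=sum(np.eye(3)-np.outer(d,d) for o,d in rs); b=sum((np.eye(3)-np.outer(d,d))@o for o,d in rs); return np.linalg.solve(A,b)
def proj(C,P):
    K,d,W=C; return cv2.projectPoints(np.array(P,float).reshape(-1,3),cv2.Rodrigues(W[:3,:3])[0],W[:3,3],K,d)[0].reshape(-1,2)
E
python3 - <<'E'
from h import *
s=manip.sense(); print(s)
for n in("scene","side","wrist"):
    im=manip.snapshot(n); cv2.imwrite(f'pics/{n}0.png',im); C=cam(n,s); print(n,C[0][0,0],np.round(-C[2][:3,:3].T@C[2][:3,3],3),np.round(C[2][:3,2+0],2))
a=[cv2.imread(f'pics/{n}0.png') for n in("scene","side")]
cv2.imwrite('pics/both.png',cv2.resize(np.vstack(a),(480*1,600)))
E
```

```text
{'t': 0.0, 'q': array([-1.41848089e+00,  5.28454593e-01,  1.43387518e+00, -9.17323313e-06,
        1.18137682e+00, -1.78521112e-01]), 'qd': array([ 2.09672503e-03, -4.49474022e-04, -1.90546739e-03, -3.77468613e-05,
       -1.21137188e-03,  4.51985600e-04]), 'tau': array([ 4.74012450e-04, -4.42347050e+01, -1.78026241e+01,  8.16370800e-06,
        8.46911338e-03, -3.55904405e-06]), 'tcp_pos': array([ 0.20292732, -0.5904047 ,  0.23034934]), 'tool_rot': array([ 9.86348728e-01,  1.64666539e-01,  9.60794177e-06, -1.05693778e-03]), 'force': array([ 0.02014895,  0.9986989 , -0.9244893 ]), 'ft_torque': array([-0.0247954 ,  0.06850464,  0.0012651 ]), 'finger_gap': 1.0052432305602081}
scene 490.741134019119 [1.062 0.817 1.227] [-0.   -0.65 -0.76]
side 447.7360461841025 [0.394 0.97  0.714] [-0.   -0.84 -0.54]
wrist 317.6699780953733 [ 0.27  -0.567  0.373] [-0.    0.28 -0.96]
```

View pics/scene0.png

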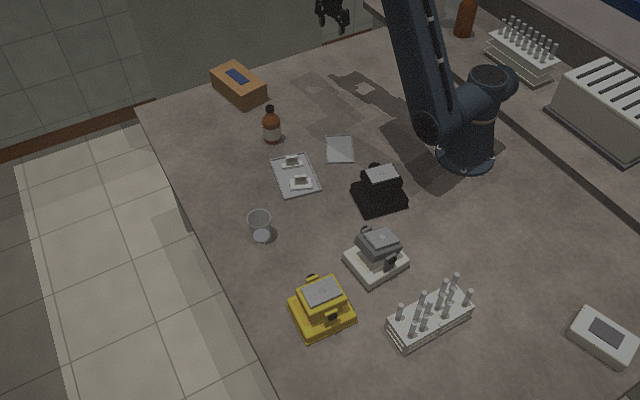

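View pics/side0.png

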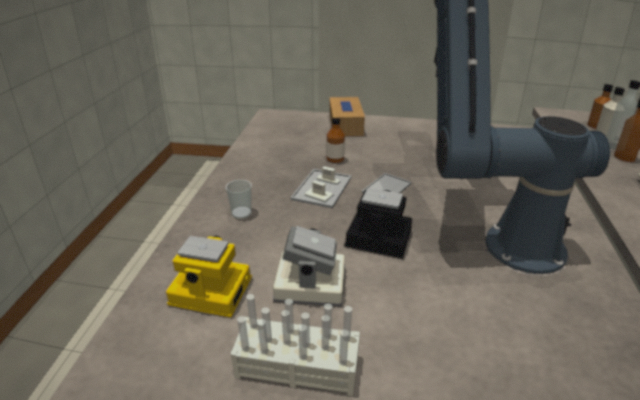

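Scene view: larger tray at (295,175) with two slides at (292,162) and (301,182). The smaller empty tray is at (340,150). The white and grey reader is at (376,255), with look-alikes in black at (380,190) and yellow at (322,305). The side view has the tray at (322,187) and the reader at (312,265). Next I'll take one close crop of the candidates.

Run:
```python
from h import *
a=cv2.imread('pics/scene0.png');b=cv2.imread('pics/side0.png')
r=lambda im,x,y,w,h:cv2.resize(im[y:y+h,x:x+w],(400,300),interpolation=cv2.INTER_CUBIC)
cv2.imwrite('pics/c1.png',np.vstack([np.hstack([r(a,255,145,80,60),r(a,335,220,80,60)]),np.hstack([r(b,285,155,80,60),r(b,265,222,90,68)])]))
for n,uvs in(("scene",[(292,164),(301,184),(295,175),(376,262),(380,237)]),("side",[(328,178),(319,190),(322,188),(312,290),(315,239)])):
    C=cam(n); print(n,[np.round(onz(C,[u],z)[0],3) for u,z in zip(uvs,(.03,.03,0,.0,.13))])
```

```text
scene [array([ 0.564, -0.24 ,  0.03 ]), array([ 0.581, -0.144,  0.03 ]), array([ 0.567, -0.215,  0.   ]), array([0.524, 0.214, 0.   ]), array([0.526, 0.216, 0.13 ])]
side [array([ 0.553, -0.222,  0.03 ]), array([ 0.569, -0.147,  0.03 ]), array([ 0.57, -0.21,  0.  ]), array([0.525, 0.238, 0.   ]), array([0.521, 0.217, 0.13 ])]
```

View pics/c1.png

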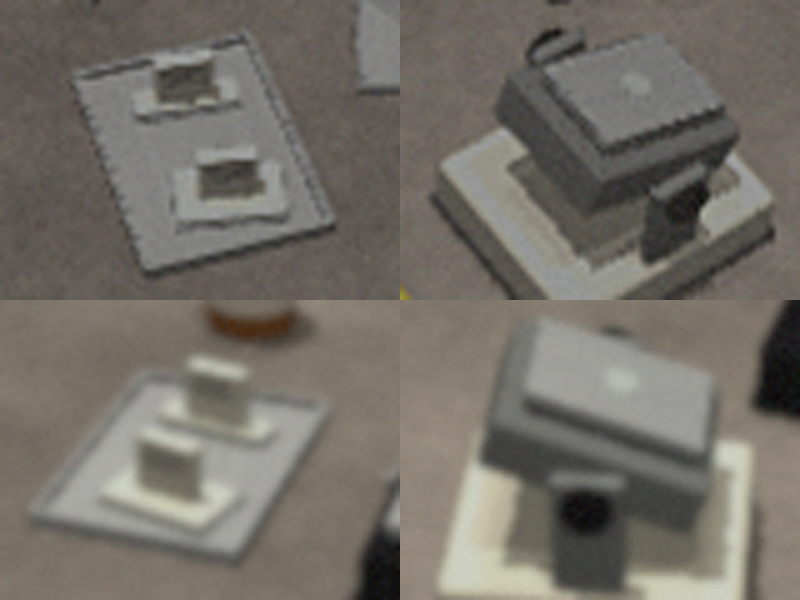

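Clear distinction: the plate under the near tab, scene (301,182) and side (319,190), is much deeper, so that one is the wide slide. The far one at scene (292,162) is narrow. I'll triangulate the reading plate's corners and get the tab's rough yaw.

Run:
```python
from h import *
S=cam('scene');D=cam('side')
sc=[(364,234),(386,227.4),(400,240),(376,248.6)]; sd=[(296.5,226.5),(336.3,239.5),(333.6,253.7),(293.1,242)]
o1,d1=ray(S,sc);o2,d2=ray(D,sd)
P=np.array([tri([(o1,a),(o2,b)]) for a,b in zip(d1,d2)]);print(np.round(P,3),P.mean(0))
w1=ray(S,[(382,236.8)]);w2=ray(D,[(315,240)]);print('win',tri([(w1[0],w1[1][0]),(w2[0],w2[1][0])]))
ex=P[[0,3]].mean(0)-P[[1,2]].mean(0);ey=P[[2,3]].mean(0)-P[[0,1]].mean(0);print(ex,ey,'slope',np.arctan2(ex[2],np.hypot(*ex[:2])),'yaw',np.arctan2(ex[1],ex[0]),np.arctan2(-ey[0],ey[1]))
t=onz(S,[(255+197/5,145+156/5),(255+258/5,145+153/5)],.048);print(t,t.mean(0))
s=manip.sense();C=cam('wrist',s);print(C[2][2,:3], R.from_quat(s['tool_rot']).as_matrix())
```

```text
[[0.565 0.193 0.142]
 [0.479 0.183 0.106]
 [0.477 0.245 0.117]
 [0.562 0.248 0.14 ]] [0.52079022 0.2170471  0.12635343]
win [0.52033298 0.21752407 0.12810493]
[0.08514216 0.00700648 0.02949177] [-0.00269723  0.05824412  0.00455945] slope 0.3324063949078553 yaw 0.08210654015774908 0.046275909344930116
[[ 0.59034231 -0.17081067  0.048     ]
 [ 0.55443136 -0.15327041  0.048     ]] [ 0.57238683 -0.16204054  0.048     ]
[-0.2631144  -0.08805656 -0.96073766] [[ 9.45790177e-01  3.24778227e-01 -2.09414357e-04]
 [ 3.24778124e-01 -9.45788826e-01  1.63301999e-03]
 [ 3.32307580e-04 -1.61250747e-03 -9.99998645e-01]]
```

Request:
send_rows(
  commands=[
    {"delta_pos": [3, 5, 1]},
    {"delta_pos": [3, 5, 1]},
    {"delta_pos": [3, 5, 1]},
    {"delta_pos": [3, 5, 1]},
    {"delta_pos": [3, 5, 1]},
    {"delta_pos": [3, 5, 0]},
    {"delta_pos": [3, 5, 0]},
    {"delta_pos": [3, 5, 0]},
    {"delta_pos": [3, 3, 0]},
  ],
)

```text
validation failed for argument at $.co...
```

Request:
send_rows(
  commands=[
    {"delta_pos": [3.0, 5.0, 1.0], "yaw": -0.06},
    {"delta_pos": [3.0, 5.0, 1.0], "yaw": -0.06},
    {"delta_pos": [3.0, 5.0, 1.0], "yaw": -0.06},
    {"delta_pos": [3.0, 5.0, 1.0], "yaw": -0.06},
    {"delta_pos": [3.0, 5.0, 1.0], "yaw": -0.06},
    {"delta_pos": [3.0, 5.0, 0.0], "yaw": -0.06},
    {"delta_pos": [3.0, 5.0, 0.0], "yaw": -0.06},
    {"delta_pos": [3.0, 5.0, 0.0], "yaw": -0.06},
    {"delta_pos": [3.0, 3.0, 0.0], "yaw": -0.06},
  ],
)

```text
t: 1.27
tcp_pos: [0.4762, -0.1492, 0.2799]
tool_rot: [0.993, -0.118, 0.001, -0.001]
force: [-0.2, -0.6, 0.0]
finger_gap: 0.998
```

Run:
```python
from h import *
s=manip.sense();im=manip.snapshot('wrist');cv2.imwrite('pics/w1.png',im);np.save('w1.npy',np.r_[s['tcp_pos'],s['tool_rot']]);print(s['tcp_pos'],s['tool_rot'])
print(proj(cam('wrist',s),[(.575,-.155,.048),(.575,-.24,.048)]))
```

```text
[ 0.4762136  -0.14918712  0.27988332] [ 9.93066936e-01 -1.17540806e-01  1.16955916e-03 -9.22802572e-04]
[[301.80121092  80.58527125]
 [376.33298818  61.97489537]]
```

View pics/w1.png

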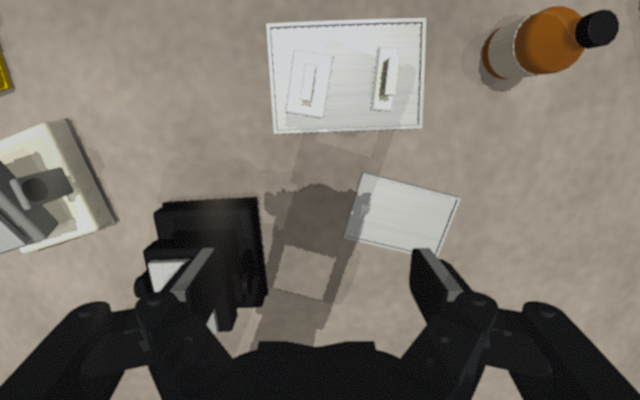

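Run:
```python
from h import *
a=np.load('w1.npy');C=cam('wrist',dict(tcp_pos=a[:3],tool_rot=a[3:]))
print('glass',onz(C,[(301,50),(335,55),(322,117),(287,110)],.007).round(4), onz(C,[(301,50),(335,55),(322,117),(287,110)],.007).mean(0))
t=onz(C,[(313.5,60),(307,103)],.048);print('tab',t,t.mean(0))
print('tray',onz(C,[(267,25),(425,18),(423,128),(275,132)],.01).round(4))
im=cv2.imread('pics/w1.png')[0:150,240:440];cv2.imwrite('pics/c2.png',cv2.resize(im,(800,600),interpolation=cv2.INTER_CUBIC))
```

```text
glass [[ 0.6131 -0.1617  0.007 ]
 [ 0.5978 -0.2006  0.007 ]
 [ 0.5293 -0.1681  0.007 ]
 [ 0.5482 -0.1269  0.007 ]] [ 0.57210051 -0.16430786  0.007     ]
tab [[ 0.59303569 -0.17285887  0.048     ]
 [ 0.55001693 -0.1547906   0.048     ]] [ 0.57152631 -0.16382474  0.048     ]
tray [[ 0.6495 -0.1292  0.01  ]
 [ 0.6139 -0.314   0.01  ]
 [ 0.4862 -0.2911  0.01  ]
 [ 0.5254 -0.1052  0.01  ]]
```

View pics/c2.png

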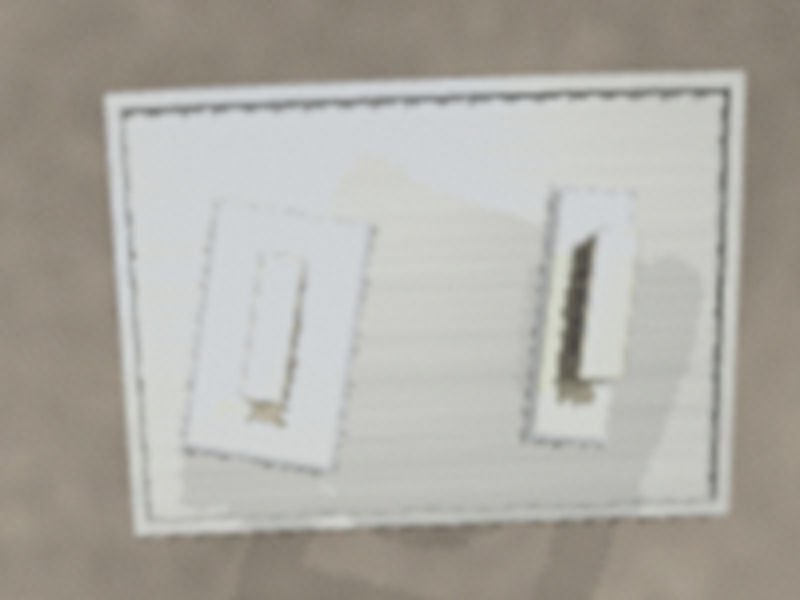

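Close crop confirms it: the wide slide is at wrist (311,83), with the narrow one at (385,78). Wide tab at about (0.5715, -0.164), yaw about -0.43. I'll go above it and measure again from nearer.

Request:
send_rows(
  commands=[
    {"delta_pos": [3.0, -0.5, -4.5], "yaw": -0.07},
    {"delta_pos": [3.0, -0.5, -4.5], "yaw": -0.06},
    {"delta_pos": [3.0, -0.5, -4.5], "yaw": -0.06},
    {"delta_pos": [0.0, 0.0, 0.0], "yaw": 0.0},
  ],
)

```text
t: 1.82
tcp_pos: [0.5734, -0.1602, 0.1409]
tool_rot: [0.977, -0.211, 0.004, -0.001]
force: [-0.5, 0.0, 0.6]
finger_gap: 1.001
```

Run:
```python
from h import *
s=manip.sense();im=manip.snapshot('wrist');cv2.imwrite('pics/w2.png',im);np.save('w2.npy',np.r_[s['tcp_pos'],s['tool_rot']]);print(s['tcp_pos'],R.from_quat(s['tool_rot']).as_matrix())
p=proj(cam('wrist',s),[(.5715,-.164,.048)])[0];print(p)
x,y=int(p[0])-100,max(0,int(p[1])-75);print(x,y)
cv2.imwrite('pics/c3.png',cv2.resize(im[y:y+150,x:x+200],(800,600),interpolation=cv2.INTER_CUBIC))
```

```text
[ 0.57335049 -0.16023011  0.14085463] [[ 9.10880457e-01 -4.12574351e-01  8.89928807e-03]
 [-4.12589932e-01 -9.10916868e-01 -9.32374401e-05]
 [ 8.14497899e-03 -3.58682850e-03 -9.99960396e-01]]
[323.25130039 200.24111499]
223 125
```

View pics/c3.png

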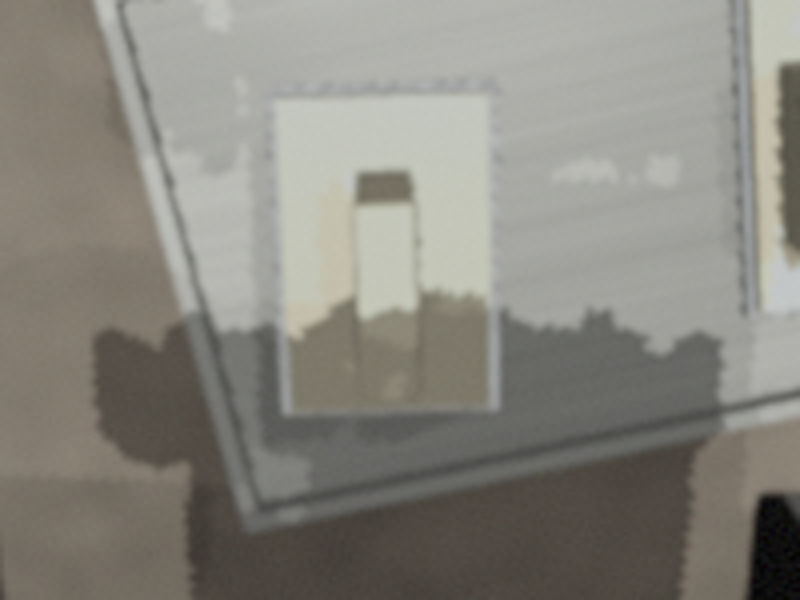

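Run:
```python
from h import *
a=np.load('w2.npy');C=cam('wrist',dict(tcp_pos=a[:3],tool_rot=a[3:]))
f=lambda L:[(223+u/4,125+v/4) for u,v in L]
for nm,L,z in(('tab',[(357,205),(413,205),(422,397),(360,397)],.048),('car',[(275,98),(491,95),(489,408),(289,411)],.011)):
    P=onz(C,f(L),z);d=P[[0,1]].mean(0)-P[[2,3]].mean(0);w=P[[0,3]].mean(0)-P[[1,2]].mean(0)
    print(nm,P.mean(0),'len',np.linalg.norm(d),np.linalg.norm(w),'yaw',np.arctan2(d[1],d[0]),np.arctan2(-w[0],w[1]))
```

```text
tab [ 0.57214754 -0.16154331  0.048     ] len 0.03882455225393626 0.011450498965290799 yaw -0.39296687456381113 -0.4251702106046466
car [ 0.57165289 -0.1611604   0.011     ] len 0.07177151941016437 0.04616855371045129 yaw -0.4048247604376665 -0.4103442277820526
```

Tab and carrier agree: centre (0.572, -0.1613), yaw -0.408. Descending and gripping now, with the grasp point 33 mm above the glass underside so the fingertips clear the carrier when the slide pivots.

Request:
send_rows(
  commands=[
    {"delta_pos": [-0.1, -0.1, -4.0], "yaw": 0.01},
    {"delta_pos": [-0.05, 0.0, -4.0], "yaw": 0.005},
    {"delta_pos": [0.0, 0.0, -2.5], "yaw": 0.0},
    {"delta_pos": [0.0, 0.0, 0.0], "yaw": 0.0},
  ],
)

```text
t: 2.38
tcp_pos: [0.5737, -0.1641, 0.0457]
tool_rot: [0.979, -0.202, 0.013, 0.002]
force: [0.1, -0.6, 0.3]
finger_gap: 1.003
```

Run:
```python
from h import *
s=manip.sense();print(s['t'],s['tcp_pos'],R.from_quat(s['tool_rot']).as_matrix()[:,0],s['force'])
```

```text
2.375 [ 0.57367698 -0.16412845  0.0457425 ] [ 0.9177335  -0.39638518  0.02537754] [ 0.0585799  -0.56991325  0.26024463]
```

Request:
send_rows(
  commands=[
    {"delta_pos": [-0.1, 0.2, -1.5], "yaw": 0.0},
    {"delta_pos": [-0.1, 0.1, -1.0], "yaw": 0.0},
    {"delta_pos": [0.0, 0.0, -0.3], "yaw": 0.0},
    {"delta_pos": [0.0, 0.0, 0.0], "yaw": 0.0},
  ],
)

```text
t: 2.88
tcp_pos: [0.5739, -0.1625, 0.0216]
tool_rot: [0.979, -0.202, 0.017, 0.003]
force: [-0.9, -0.5, 0.9]
finger_gap: 1.001
```

Request:
send_rows(
  commands=[
    {"delta_pos": [-0.15, 0.1, -0.3], "yaw": 0.0},
    {"delta_pos": [-0.1, 0.05, -0.1], "yaw": 0.0},
  ],
)

```text
t: 3.12
tcp_pos: [0.5718, -0.161, 0.0179]
tool_rot: [0.979, -0.202, 0.018, 0.003]
force: [-0.1, 0.3, -0.2]
finger_gap: 1.0
```

Request:
send_rows(
  commands=[
    {"delta_pos": [0.0, 0.0, 0.0], "yaw": 0.0},
    {"delta_pos": [0.0, 0.0, 0.0], "yaw": 0.0},
    {"delta_pos": [0.0, 0.0, 0.0], "yaw": 0.0},
    {"delta_pos": [0.0, 0.0, 0.0], "yaw": 0.0},
    {"delta_pos": [0.0, 0.0, 0.0], "yaw": 0.0},
    {"delta_pos": [0.0, 0.0, 0.0], "yaw": 0.0},
  ],
  grip=1.0,
  force=30,
)

```text
t: 3.88
tcp_pos: [0.572, -0.1611, 0.0181]
tool_rot: [0.979, -0.202, 0.018, 0.003]
force: [-0.4, 0.1, -0.2]
finger_gap: 0.136
```

Run:
```python
from h import *
s=manip.sense();print(s['t'],s['tcp_pos'],R.from_quat(s['tool_rot']).as_matrix(),s['force'],s['ft_torque'],s['finger_gap'])
```

```text
3.875 [ 0.57198101 -0.16111213  0.01809288] [[ 0.91765156 -0.39596049  0.03362884]
 [-0.39575458 -0.91826631 -0.01285704]
 [ 0.03597111 -0.00151048 -0.99935169]] [-0.38781625  0.13438105 -0.20857342] [-0.02064865  0.04339808 -0.02511224] 0.13626597925664918
```

Request:
send_rows(
  commands=[
    {"delta_pos": [0.0, 0.0, 2.0], "yaw": 0.0},
    {"delta_pos": [0.0, 0.0, 4.0], "yaw": 0.0},
    {"delta_pos": [-1.0, 0.0, 5.0], "yaw": 0.0},
    {"delta_pos": [-1.0, 0.5, 5.0], "yaw": 0.0},
    {"delta_pos": [-2.0, 2.0, 4.5], "yaw": 0.05},
    {"delta_pos": [-2.0, 4.0, 3.0], "yaw": 0.06},
    {"delta_pos": [-2.0, 5.0, 1.0], "yaw": 0.06},
  ],
)

```text
t: 4.75
tcp_pos: [0.4894, -0.0459, 0.2679]
tool_rot: [0.993, -0.119, 0.017, 0.002]
force: [-0.2, 1.0, -1.5]
finger_gap: 0.139
```

Request:
send_rows(
  commands=[
    {"delta_pos": [-2.0, 5.0, 0.0], "yaw": 0.06},
    {"delta_pos": [-2.0, 5.0, 0.0], "yaw": 0.06},
    {"delta_pos": [-2.0, 5.0, 0.0], "yaw": 0.06},
    {"delta_pos": [-2.0, 5.0, 0.0], "yaw": 0.06},
    {"delta_pos": [0.0, 4.0, 0.0], "yaw": 0.06},
    {"delta_pos": [0.0, 2.0, 0.0], "yaw": 0.0},
    {"delta_pos": [0.0, 0.0, 0.0], "yaw": 0.0},
  ],
)

```text
t: 5.62
tcp_pos: [0.4021, 0.2237, 0.2696]
tool_rot: [0.999, 0.038, 0.019, -0.002]
force: [-0.2, 0.4, -0.9]
finger_gap: 0.133
```

Run:
```python
from h import *
s=manip.sense();im=manip.snapshot('wrist');cv2.imwrite('pics/w3.png',im);np.save('w3.npy',np.r_[s['tcp_pos'],s['tool_rot']]);print(s['t'],s['tcp_pos'],R.from_quat(s['tool_rot']).as_matrix(),s['force'],s['finger_gap'])
print(proj(cam('wrist',s),[(.5205,.217,.128)])[0])
```

```text
5.625 [0.40212046 0.22373845 0.26961859] [[ 0.99640686  0.07587852  0.03762734]
 [ 0.07575416 -0.99711534  0.00472193]
 [ 0.03787709 -0.00185453 -0.99928068]] [-0.24891354  0.42624035 -0.85810082] 0.13295566553994176
[335.85503649  54.80591306]
```

View pics/w3.png

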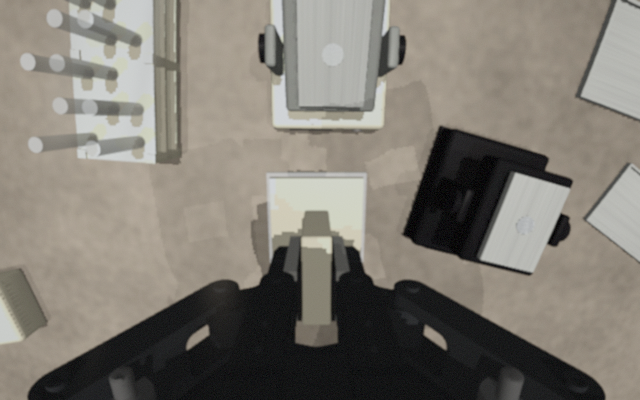

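The slide is held, with its tab at (317,270). The reader's plate is at the top, with its window at (333,55), within 3 px of my triangulated point. The black look-alike is at (500,200). Next I'll get the plate's edges from intensity profiles.

Run:
```python
from h import *
g=cv2.GaussianBlur(cv2.cvtColor(cv2.imread('pics/w3.png'),cv2.COLOR_BGR2GRAY),(3,3),0).astype(int)
for r in(15,30,45,60,75,90,100): print(r,[f'{i}:{g[r,i]}' for i in range(268,304,2)],'|',[f'{i}:{g[r,i]}' for i in range(364,396,2)])
for c in(305,330,355): print(c,[f'{i}:{g[i,c]}' for i in range(96,136,2)])
m=(g[45:66,320:346]); print(m[::2,::2])
```

```text
15 ['268:151', '270:167', '272:199', '274:207', '276:207', '278:207', '280:206', '282:163', '284:124', '286:136', '288:139', '290:139', '292:136', '294:128', '296:141', '298:178', '300:182', '302:181'] | ['364:175', '366:177', '368:176', '370:166', '372:139', '374:138', '376:140', '378:140', '380:136', '382:129', '384:180', '386:207', '388:192', '390:161', '392:156', '394:157']
30 ['268:152', '270:161', '272:156', '274:125', '276:143', '278:201', '280:208', '282:178', '284:125', '286:133', '288:140', '290:140', '292:139', '294:133', '296:146', '298:178', '300:183', '302:181'] | ['364:178', '366:178', '368:174', '370:150', '372:139', '374:142', '376:141', '378:137', '380:130', '382:167', '384:204', '386:184', '388:120', '390:122', '392:150', '394:156']
45 ['268:153', '270:160', '272:154', '274:125', '276:77', '278:57', '280:56', '282:62', '284:105', '286:131', '288:139', '290:139', '292:139', '294:135', '296:138', '298:172', '300:182', '302:180'] | ['364:178', '366:177', '368:159', '370:135', '372:139', '374:139', '376:139', '378:131', '380:102', '382:62', '384:58', '386:60', '388:91'
[... 2118 characters left out ...]
:156', '120:193', '122:210', '124:207', '126:190', '128:147', '130:112', '132:103', '134:127']
[[180 180 180 184 191 192 193 194 192 188 183 180 178]
 [180 181 185 191 194 193 194 194 196 195 190 183 177]
 [180 184 192 193 193 192 193 194 195 195 195 187 178]
 [180 186 194 194 193 194 195 195 195 195 194 190 179]
 [180 189 195 194 193 193 194 194 195 195 195 192 180]
 [181 190 195 194 193 193 194 195 195 195 195 191 181]
 [180 186 194 194 194 194 194 195 195 195 196 190 179]
 [179 184 193 194 193 193 194 195 195 194 194 183 176]
 [179 181 188 193 194 193 194 195 195 194 190 177 176]
 [179 179 177 185 192 193 194 196 194 187 181 177 176]
 [179 179 177 178 180 181 187 187 186 179 177 177 176]]
```

Run:
```python
from h import *
a=np.load('w3.npy');C=cam('wrist',dict(tcp_pos=a[:3],tool_rot=a[3:]));S=cam('scene');D=cam('side')
rs=[ray(C,[(332.8,55)]),ray(S,[(382,236.8)]),ray(D,[(315,240)])]
rs=[(o,d[0]) for o,d in rs];w=tri(rs);print('win',w,'wrist+scene',tri(rs[:2]),'wrist+side',tri([rs[0],rs[2]]))
rows=[15,30,45,60,75,90];L=[296.5,296.5,297,297.3,297.6,298.3];Rr=[371,369.5,368.3,367.5,365.3,364.8]
for dz in(-.003,0,.003):
  c=w+[0,0,dz]
  for th in(.25,.33,.41):
    y=.065;ex=np.array([np.cos(th)*np.cos(y),np.cos(th)*np.sin(y),np.sin(th)]);ey=np.array([-np.sin(y),np.cos(y),0]);n=np.cross(ex,ey)
    def hit(uv):
        o,d=ray(C,uv);P=o+d*(((c-o)@n)/(d@n))[:,None]-c;return np.c_[P@ex,P@ey]
    l=hit(list(zip(L,rows)));r=hit(list(zip(Rr,rows)));b=hit([(305,106),(330,106),(355,106.5)]); wc=hit([(332.8,55)])
    pl=np.polyfit(l[:,0],l[:,1],1);pr=np.polyfit(r[:,0],r[:,1],1)
    print(dz,th,'yaw',y+pl[0],y+pr[0],'width',pl[1]-pr[1],'mid',(pl[1]+pr[1])/2,'low',b[:,0].round(4),'win',wc)
```

```text
win [0.52032041 0.21886269 0.1291429 ] wrist+scene [0.52031575 0.21890465 0.13021528] wrist+side [0.52019232 0.21960485 0.12902362]
-0.003 0.25 yaw 0.07498584268021914 0.05211103522083936 width 0.059908827732849765 mid 0.0009700494003975022 low [-0.0433 -0.0431 -0.0433] win [[0.00020373 0.00063126]]
-0.003 0.33 yaw 0.07024950262079369 0.06391803867822278 width 0.05990881970840378 mid 0.0009699953057086177 low [-0.0443 -0.044  -0.0442] win [[0.00020555 0.000632  ]]
-0.003 0.41 yaw 0.06547964025740707 0.07573233615084082 width 0.05990881458313056 mid 0.0009699437804383572 low [-0.0455 -0.0453 -0.0454] win [[0.00020876 0.00063275]]
0 0.25 yaw 0.07498584268022027 0.052111035220839264 width 0.05932598328000013 mid 0.0010961006248481567 low [-0.0434 -0.0432 -0.0434] win [[-0.00033175  0.00076145]]
0 0.33 yaw 0.070249502620794 0.06391803867822282 width 0.059325986468582906 mid 0.0010960661963595256 low [-0.0444 -0.0441 -0.0443] win [[-0.00033472  0.00076026]]
0 0.41 yaw 0.06547964025740684 0.07573233615084093 width 0.05932599262924144 mid 0.0010960348886037696 low [-0.0456 -0.0454 -0.0456] win [[-0.00033994  0.00075903]]
0.003 0.25 yaw 0.07498584268021964 0.05211103522083986 width 0.0587431388271505 mid 0.0012221518492988252 low [-0.0435 -0.0433 -0.0435] win [[-0.00086722  0.00089164]]
0.003 0.33 yaw 0.07024950262079353 0.06391803867822278 width 0.058743153228762036 mid 0.0012221370870104178 low [-0.0445 -0.0442 -0.0444] win [[-0.00087499  0.00088851]]
0.003 0.41 yaw 0.06547964025740705 0.0757323361508409 width 0.05874317067535227 mid 0.0012221259967692046 low [-0.0457 -0.0455 -0.0457] win [[-0.00088864  0.0008853 ]]
```

Plate centre about (0.5203, 0.2199, 0.128), slope about 0.36, yaw about 0.068. The moves can't tilt the tool, so I'll let the slide pivot about y in the pads. To do that I'll touch its far edge to the upper part of the plate, then move down and towards -x at low grip force. First, hover over the plate.

Request:
send_rows(
  commands=[
    {"delta_pos": [3.0, 0.0, -1.0], "yaw": 0.0},
    {"delta_pos": [3.0, 0.0, -2.0], "yaw": 0.0},
    {"delta_pos": [3.0, -0.1, -2.0], "yaw": 0.0},
    {"delta_pos": [2.0, -0.1, -2.0], "yaw": -0.005},
    {"delta_pos": [0.3, 0.0, -1.5], "yaw": 0.0},
    {"delta_pos": [0.0, 0.0, 0.0], "yaw": 0.0},
  ],
)

```text
t: 6.42
tcp_pos: [0.5175, 0.2137, 0.1816]
tool_rot: [0.999, 0.031, 0.018, -0.0]
force: [0.3, -0.1, -0.4]
finger_gap: 0.136
```

```bash
cat > st.py <<'E'
from h import *
s=manip.sense();M=R.from_quat(s['tool_rot']).as_matrix();print(s['t'],s['tcp_pos'].round(4),'yaw',np.arctan2(M[1,0],M[0,0]).round(4),'tz',M[:,2].round(4),'F',s['force'].round(2),'T',s['ft_torque'].round(3),s['finger_gap'].round(3))
E
python3 st.py
```

```text
Traceback (most recent call last):
  File "st.py", line 2, in <module>
    s=manip.sense();M=R.from_quat(s['tool_rot']).as_matrix();print(s['t'],s['tcp_pos'].round(4),'yaw',np.arctan2(M[1,0],M[0,0]).round(4),'tz',M[:,2].round(4),'F',s['force'].round(2),'T',s['ft_torque'].round(3),s['finger_gap'].round(3))
                                                                                                                                                                                                                  ^^^^^^^^^^^^^^^^^^^^^
AttributeError: 'float' object has no attribute 'round'
```

Request:
send_rows(
  commands=[
    {"delta_pos": [0.1, 0.4, -0.8], "yaw": 0.005},
    {"delta_pos": [0.0, 0.2, -0.6], "yaw": 0.0},
    {"delta_pos": [0.0, 0.0, -0.4], "yaw": 0.0},
    {"delta_pos": [0.0, 0.0, 0.0], "yaw": 0.0},
  ],
  force=20,
)

```text
t: 6.92
tcp_pos: [0.5171, 0.2204, 0.1644]
tool_rot: [0.999, 0.035, 0.018, -0.0]
force: [-0.4, -0.4, -0.4]
finger_gap: 0.133
```

```bash
sed -i "s/s\['finger_gap'\].round(3)/s['finger_gap']/" st.py; python3 st.py
```

```text
6.925 [0.5171 0.2204 0.1644] yaw 0.0694 tz [ 0.0365  0.002  -0.9993] F [-0.43 -0.44 -0.44] T [ 0.006  0.001 -0.034] 0.13284755325553815
```

Good. Lowering to first contact, expected near TCP z 0.155.

Request:
send_rows(
  commands=[
    {"delta_pos": [0.05, 0.0, -0.4], "yaw": 0.0},
    {"delta_pos": [0.05, 0.0, -0.4], "yaw": 0.0},
    {"delta_pos": [0.05, 0.0, -0.2], "yaw": 0.0},
    {"delta_pos": [0.0, 0.0, -0.2], "yaw": 0.0},
  ],
)

```text
t: 7.42
tcp_pos: [0.5196, 0.2208, 0.153]
tool_rot: [0.999, 0.035, 0.02, -0.001]
force: [-0.8, 0.8, 4.0]
finger_gap: 0.135
```

```bash
python3 st.py
```

```text
7.425 [0.5196 0.2208 0.153 ] yaw 0.0699 tz [ 0.0395  0.0026 -0.9992] F [-0.77  0.79  4.04] T [-0.023 -0.024 -0.058] 0.13463037957144167
```

Request:
send_rows(
  commands=[
    {"delta_pos": [-0.1, 0.0, -0.3], "yaw": 0.0},
    {"delta_pos": [-0.1, 0.0, -0.3], "yaw": 0.0},
    {"delta_pos": [-0.15, -0.05, -0.3], "yaw": 0.0},
  ],
)

```text
t: 7.8
tcp_pos: [0.5208, 0.2208, 0.1473]
tool_rot: [0.999, 0.035, 0.026, -0.001]
force: [-3.3, 0.9, 11.5]
finger_gap: 0.134
```

```bash
python3 st.py
```

```text
7.8 [0.5208 0.2208 0.1473] yaw 0.0699 tz [ 0.0518  0.0043 -0.9986] F [-3.31  0.89 11.49] T [0.103 0.015 0.018] 0.13430578927722162
```

Request:
send_rows(
  commands=[
    {"delta_pos": [-0.1, 0.0, -0.2], "yaw": 0.0},
    {"delta_pos": [-0.1, -0.05, -0.2], "yaw": 0.0},
  ],
)

```text
t: 8.05
tcp_pos: [0.5206, 0.2208, 0.1468]
tool_rot: [0.999, 0.035, 0.029, -0.002]
force: [-2.6, 0.4, 12.8]
finger_gap: 0.134
```

```bash
python3 st.py
```

```text
8.05 [0.5206 0.2208 0.1468] yaw 0.0701 tz [ 0.0581  0.0056 -0.9983] F [-2.61  0.37 12.78] T [0.051 0.002 0.05 ] 0.13382850513666888
```

Request:
send_rows(
  commands=[
    {"delta_pos": [-0.4, 0.0, -0.3], "yaw": 0.0},
    {"delta_pos": [-0.5, 0.0, -0.4], "yaw": 0.0},
  ],
)

```text
t: 8.3
tcp_pos: [0.5184, 0.2211, 0.1442]
tool_rot: [0.999, 0.035, 0.038, -0.002]
force: [1.5, -1.8, 8.5]
finger_gap: 0.143
```

```bash
python3 st.py
```

```text
8.3 [0.5184 0.2211 0.1442] yaw 0.0708 tz [ 0.0758  0.007  -0.9971] F [ 1.46 -1.85  8.54] T [-0.389 -0.686 -0.141] 0.1431277209569335
```

Request:
send_rows(
  commands=[
    {"delta_pos": [-0.4, 0.0, -0.4], "yaw": 0.0},
    {"delta_pos": [-0.4, 0.0, -0.4], "yaw": 0.0},
  ],
)

```text
t: 8.55
tcp_pos: [0.5165, 0.2209, 0.1401]
tool_rot: [0.998, 0.036, 0.046, -0.002]
force: [0.2, -2.4, 8.1]
finger_gap: 0.135
```

Run:
```python
exec(open('st.py').read())
im=manip.snapshot('side');im2=manip.snapshot('scene');cv2.imwrite('pics/s2.png',im);cv2.imwrite('pics/sc2.png',im2);r=lambda im,x,y,w,h:cv2.resize(im[y:y+h,x:x+w],(400,400),interpolation=cv2.INTER_CUBIC)
cv2.imwrite('pics/c4.png',np.hstack([r(im,265,190,90,90),r(im2,335,185,90,90)]))
```

```text
8.55 [0.5165 0.2209 0.1401] yaw 0.0712 tz [ 0.0918  0.0079 -0.9957] F [ 0.18 -2.41  8.13] T [-0.326 -0.653 -0.052] 0.1345270743378621
```

View pics/c4.png

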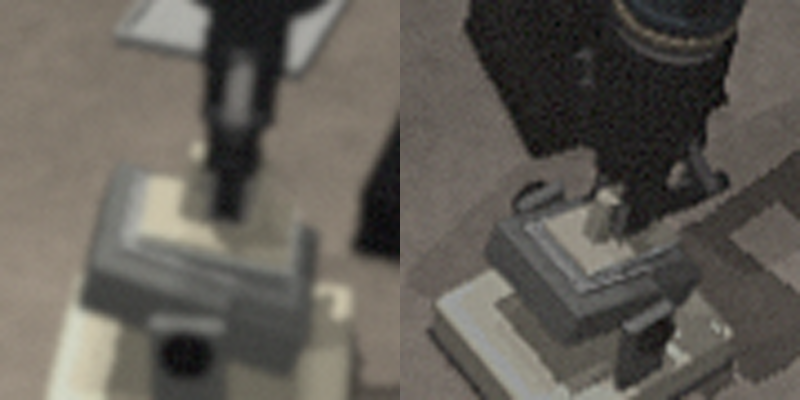

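Side view: the slide has pivoted and now lies almost along the plate. Continuing toward flush at around TCP (0.512, 0.2195, 0.134).

Request:
send_rows(
  commands=[
    {"delta_pos": [-0.4, -0.1, -0.4], "yaw": 0.0},
    {"delta_pos": [-0.3, -0.1, -0.4], "yaw": 0.0},
  ],
)

```text
t: 8.9
tcp_pos: [0.5146, 0.2203, 0.1357]
tool_rot: [0.998, 0.035, 0.053, -0.004]
force: [-2.4, 3.2, 9.7]
finger_gap: 0.137
```

```bash
python3 st.py
```

```text
8.9 [0.5146 0.2203 0.1357] yaw 0.0707 tz [ 0.1055  0.0116 -0.9944] F [-2.42  3.22  9.7 ] T [ 0.329 -0.207  0.088] 0.13651927344221307
```

Request:
send_rows(
  commands=[
    {"delta_pos": [-0.2, 0.0, -0.3], "yaw": 0.0},
  ],
)

```text
t: 9.02
tcp_pos: [0.5141, 0.2205, 0.1343]
tool_rot: [0.998, 0.036, 0.055, -0.004]
force: [-3.0, -2.0, 10.1]
finger_gap: 0.137
```

```bash
python3 st.py
```

```text
9.025 [0.5141 0.2205 0.1343] yaw 0.0709 tz [ 0.1102  0.0123 -0.9938] F [-3.   -1.96 10.11] T [-0.435 -0.243 -0.108] 0.1372804183106139
```

Request:
send_rows(
  commands=[
    {"delta_pos": [0.0, -0.1, -0.3], "yaw": 0.0},
    {"delta_pos": [0.0, -0.05, -0.3], "yaw": 0.0},
  ],
)

```text
t: 9.28
tcp_pos: [0.5137, 0.2204, 0.1323]
tool_rot: [0.998, 0.036, 0.057, -0.005]
force: [-9.1, 0.3, 28.5]
finger_gap: 0.138
```

Run:
```python
exec(open('st.py').read())
im=manip.snapshot('side');im2=manip.snapshot('wrist');cv2.imwrite('pics/s3.png',im);cv2.imwrite('pics/w4.png',im2);np.save('w4.npy',np.r_[s['tcp_pos'],s['tool_rot']])
b=cv2.resize(im[215:275,275:355],(400,300),interpolation=cv2.INTER_CUBIC)
cv2.imwrite('pics/c5.png',np.hstack([b,cv2.resize(im2[120:345,200:500],(400,300))]))
```

```text
9.275 [0.5137 0.2204 0.1323] yaw 0.0711 tz [ 0.1129  0.0145 -0.9935] F [-9.11  0.33 28.54] T [-0.305  0.673 -0.122] 0.13787014563358355
```

View pics/c5.png

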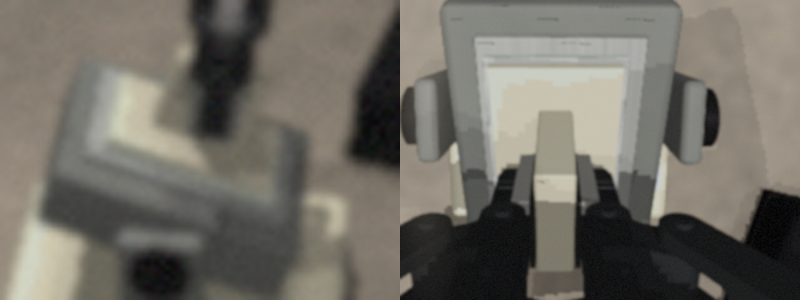

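Flush: the force jumped to 28 N along the normal, at the TCP position predicted for the end stop. Now checking centring in the wrist picture before backing off.

Run:
```python
from h import *
im=cv2.imread('pics/w4.png');cv2.imwrite('pics/c6.png',cv2.resize(im[135:285,240:400],(800,600),fx=0,fy=0,interpolation=cv2.INTER_CUBIC) if 0 else cv2.resize(im[135:255,245:405],(800,600),interpolation=cv2.INTER_CUBIC))
```

```text
(no output)
```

View pics/c6.png

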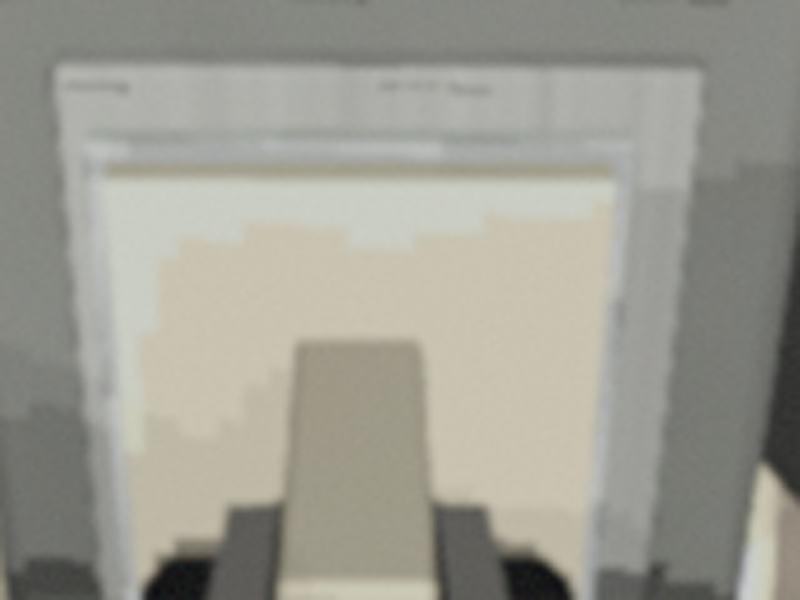

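Run:
```python
from h import *
a=np.load('w4.npy');C=cam('wrist',dict(tcp_pos=a[:3],tool_rot=a[3:]))
f=lambda L:[(245+u/5,135+v/5) for u,v in L]
c0=np.array([.5203,.2199,.128]);y=.068;th=.36
ex=np.array([np.cos(th)*np.cos(y),np.cos(th)*np.sin(y),np.sin(th)]);ey=np.array([-np.sin(y),np.cos(y),0]);n=np.cross(ex,ey)
def hit(L,h):
    c=c0+n*h;o,d=ray(C,f(L));P=o+d*(((c-o)@n)/(d@n))[:,None]-c;return np.c_[P@ex,P@ey].round(4)
print('plate L,R @200,@400',hit([(67,200),(687,200),(84,400),(668,400)],-.008).tolist(),'top',hit([(200,65),(550,67)],-.008).tolist())
print('carrier',hit([(106,200),(616,200),(121,400),(603,400)],-.001).tolist(),'ctop',hit([(110,175),(610,178)],-.001).tolist())
print('glass',hit([(90,200),(628,200),(104,400),(608,400)],-.005).tolist(),'gtop',hit([(100,140),(620,140)],-.005).tolist())
```

```text
plate L,R @200,@400 [[0.0317, 0.0294], [0.0319, -0.0296], [0.0089, 0.0297], [0.0092, -0.0301]] top [[0.0454, 0.016], [0.0453, -0.0158]]
carrier [[0.0352, 0.0243], [0.0354, -0.0216], [0.0135, 0.0246], [0.0138, -0.0222]] ctop [[0.0377, 0.0238], [0.0376, -0.0209]]
glass [[0.0332, 0.0266], [0.0334, -0.0235], [0.0109, 0.027], [0.0111, -0.0234]] gtop [[0.0393, 0.0252], [0.0395, -0.0222]]
```

Centring: slide about 1.4 mm towards +y and about 1.2 mm too far up-slope; yaw good. I'll lift off along the normal, shift, and re-press to half-way (final TCP about (0.5113, 0.2188, 0.1356), about 5.2 N along the normal).

Request:
send_rows(
  commands=[
    {"delta_pos": [-0.2, 0.0, 0.5], "yaw": 0.0},
    {"delta_pos": [-0.2, -0.1, 0.5], "yaw": 0.0},
    {"delta_pos": [-0.1, -0.1, 0.1], "yaw": 0.0},
    {"delta_pos": [0.0, 0.0, 0.0], "yaw": 0.0},
  ],
)

```text
t: 9.88
tcp_pos: [0.5078, 0.2181, 0.1441]
tool_rot: [0.998, 0.036, 0.057, -0.005]
force: [0.6, -0.6, -0.8]
finger_gap: 0.135
```

```bash
python3 st.py
```

```text
9.875 [0.5078 0.2181 0.1441] yaw 0.0713 tz [ 0.1128  0.0142 -0.9935] F [ 0.55 -0.56 -0.85] T [-0.053  0.051 -0.037] 0.13523133223768094
```

Request:
send_rows(
  commands=[
    {"delta_pos": [0.2, 0.05, -0.3], "yaw": -0.004},
    {"delta_pos": [0.1, 0.0, -0.3], "yaw": 0.0},
    {"delta_pos": [0.05, 0.0, -0.15], "yaw": 0.0},
    {"delta_pos": [0.0, 0.0, 0.0], "yaw": 0.0},
  ],
)

```text
t: 10.38
tcp_pos: [0.5115, 0.2186, 0.1357]
tool_rot: [0.998, 0.034, 0.056, -0.005]
force: [-1.9, -0.3, 4.0]
finger_gap: 0.137
```

```bash
python3 st.py
```

```text
10.375 [0.5115 0.2186 0.1357] yaw 0.0669 tz [ 0.112   0.0137 -0.9936] F [-1.89 -0.25  3.99] T [-0.092  0.079 -0.055] 0.13655942423221884
```

View check.

Run:
```python
exec(open('st.py').read())
im=manip.snapshot('wrist');cv2.imwrite('pics/w5.png',im);np.save('w5.npy',np.r_[s['tcp_pos'],s['tool_rot']])
cv2.imwrite('pics/c7.png',cv2.resize(im[135:255,245:405],(800,600),interpolation=cv2.INTER_CUBIC))
```

```text
10.375 [0.5115 0.2186 0.1357] yaw 0.0669 tz [ 0.112   0.0137 -0.9936] F [-1.89 -0.25  3.99] T [-0.092  0.079 -0.055] 0.13655942423221884
```

View pics/c7.png

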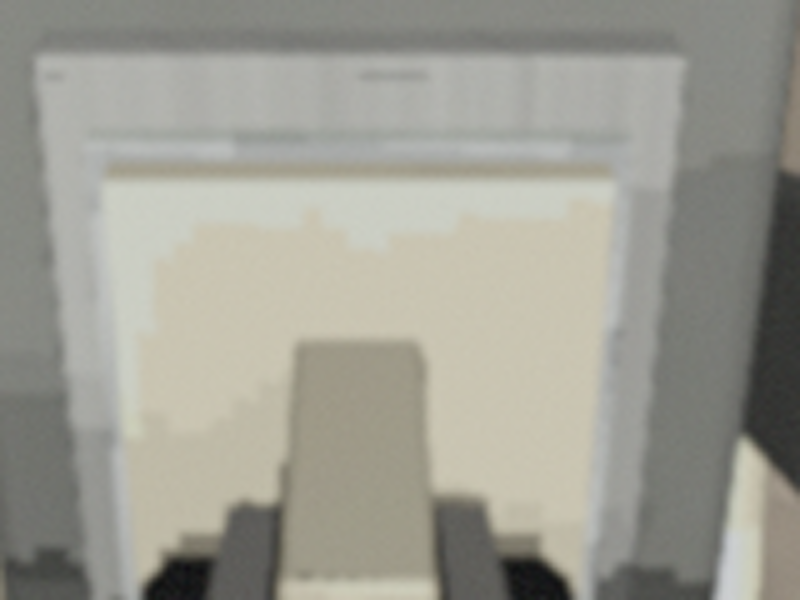

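```bash
python3 - <<'E'
from h import *
a=np.load('w5.npy');C=cam('wrist',dict(tcp_pos=a[:3],tool_rot=a[3:]))
f=lambda L:[(245+u/5,135+v/5) for u,v in L]
c0=np.array([.5203,.2199,.128]);y=.068;th=.36
ex=np.array([np.cos(th)*np.cos(y),np.cos(th)*np.sin(y),np.sin(th)]);ey=np.array([-np.sin(y),np.cos(y),0]);n=np.cross(ex,ey)
def hit(L,h):
    c=c0+n*h;o,d=ray(C,f(L));P=o+d*(((c-o)@n)/(d@n))[:,None]-c;return np.c_[P@ex,P@ey].round(4)
print('plate',hit([(50,200),(668,200),(70,400),(648,400)],-.004).tolist(),'top',hit([(200,54),(550,56)],-.004).tolist())
print('carrier',hit([(104,200),(614,200),(120,400),(601,400)],.003).tolist(),'ctop',hit([(110,175),(610,178)],.003).tolist())
print('glass',hit([(90,200),(626,200),(106,400),(607,400)],-.001).tolist(),'gtop',hit([(100,140),(620,140)],-.001).tolist())
E
python3 st.py
```

```text
plate [[0.0309, 0.0292], [0.0308, -0.0296], [0.008, 0.0295], [0.008, -0.0297]] top [[0.0456, 0.0142], [0.0453, -0.0175]]
carrier [[0.0343, 0.0228], [0.0343, -0.0232], [0.0127, 0.023], [0.0127, -0.0236]] ctop [[0.0368, 0.022], [0.0365, -0.0227]]
glass [[0.0324, 0.0248], [0.0323, -0.025], [0.01, 0.0252], [0.01, -0.0249]] gtop [[0.0385, 0.0234], [0.0384, -0.024]]
10.425 [0.5115 0.2186 0.1358] yaw 0.0669 tz [ 0.112   0.0137 -0.9936] F [-2.12  0.7   5.23] T [-0.099  0.104 -0.021] 0.13603378847733763
```

```bash
python3 -c "
from station import manip
print(manip.sign_off())"
```

```text
the job is handed in; nothing more can be done
None
```

The wide slide is pressed flush on the reading plate, still gripped, with the plate pushed in about half-way. I handed the job in at about 10.4 s.

**What I did:** I took the wide slide out of the tray by its tab. The moves cannot tilt the tool, so I pressed the slide's far edge against the plate at 20 N grip until it pivoted in the pads to match the slope. That first pass went to the end stop at about 28 N, harder than the gentle half-way push you asked for. I then lifted off, corrected about 1.5 mm sideways and 1.2 mm along the slope, and pressed again to half-way.

**Last checks:**
- **Centring:** the wrist picture put the slide within about 0.4 mm of the plate's centre across and about 0.5 mm along, with its sides parallel to the plate's.
- **Push depth:** the tool was 4 mm along the normal from the measured end stop. The force along the normal read about 4.4 N, then about 5.6 N, against about 5.2 N expected. That is 3.5 to 5 mm of travel, so the two checks agree only roughly.
- **Flushness:** I inferred this from the stiff contact at the end stop and the almost unchanged tool tilt since. I did not measure the slide's own angle after the second press.
- **Slope:** estimates ranged from 0.33 to 0.37 rad.
- **Other objects:** I did not go near the other slide, rack, beaker or bottle, but took no final picture of them.

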